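Shut the lever-arch record folder

TASK

The record folder lies open with its arches swung back. Press the black compressor bar down its two posts until it lies on the cards, and after that push the steel lever by its red thumb cap over and down until it snaps flat and the arches are locked shut. Only push with the fingers: lift nothing, and leave everything else where it is.

Things in the scene. Friction and masses are not known exactly. Their poses are not given: they have to be found in the camera images.
- folder: Open violet A5 lever-arch folder lying flat and firm (it does not slide), 235 (own x) x 490 mm (own y), covers 3 mm thick. Origin: on the table straight under the lever's hinge, own z up. Own +y points to the spine (y 48 to 121 mm) and open front cover (to y 325 mm); own -y to the pile of record cards (x -105 to 105, y -148 to -10 mm, top 22.5 mm above the table).
- posts_mid (a point): Midpoint between the tops of the two fixed round steel posts that hold the cards: 5 mm thick, 56 mm tall above the table, at the folder's x = -40 and +40 mm, y = -20 mm.
- arches (a joint): The two steel arches, in the planes x = -40 and +40 mm of the folder, hinged at its y = +30 mm, 15 mm above the table. 0 = open, leaning to +y; driven by the lever they swing over to -y, reach 75 mm above the table, and meet the posts at about 0.69 rad, where the locked lever holds them.
- lever (a joint): Steel lever between the arches, 78 mm long, hinged 16 mm above the folder's origin, axis along its x. 0 = upright (open), grows as pushed to the folder's +y and down; stop at 1.46 = almost flat, locked. A spring holds it open; it resists with 3 N at first, up to about 9 N at the pad near 0.6 rad, springs back if let go before the dead point at 1.24, snaps to 1.46 past it and stays.
- lever_pad (a point): Centre of the face to push on the lever's red thumb cap (the pad, 24 mm along the folder's x, 22 mm along the lever, 4 mm thick), 63 mm from the hinge; a 7 mm roll ends the lever 12 mm further out. The face looks to the folder's -y while the lever is upright (79 mm above the table) and up when it lies flat (then about 25 mm up).
- bar (a joint): Travel of the black compressor bar down the two posts: 0 = top, 0.026 m = down on the cards. It starts 0 to 12 mm down, stays where it is left, slides with about 2 N.
- bar_mid (a point): Centre of the top face of the compressor bar (136 mm along the folder's x, 13 mm wide, 4 mm thick), between the posts, at the folder's x = 0, y = -20 mm. Pressing here moves the whole bar level. Height above the table: 52.5 mm at the top, 26.5 mm when down.
- meter: Grey glucose meter 58 x 98 x 15 mm lying on the open front cover; leave alone. Origin at the centre of its underside.
- vial: White test-strip vial with flip cap, 30 mm across, 50 mm tall, standing on the open front cover; leave alone. Origin at the centre of its underside.
- lancets: Small white and violet carton of lancets, 44 x 44 x 40 mm, on the open front cover; leave alone. Origin at the centre of its underside.
- marker: White marker with blue cap, 136 mm long along its own x, 12 mm thick, lying on the pile of cards; leave alone. Origin at its underside near the middle.
- sanitizer: Green hand-sanitizer pump bottle, 75 mm across, 192 mm tall, at one side; leave alone. Origin at the centre of its underside.
- sharps: Red sharps container, 128 mm across, 175 mm tall, at one side; leave alone. Origin at the centre of its underside.

How it is judged (in metres and radians):
On the way, in this order (a step that is already met when the one before it is completed fails the run):
1. the compressor bar is pressed down onto the cards while the lever still stands open (value of joint bar above 0.0235 m and value of joint lever below 0.6 rad), for 0.2 s.
2. the lever is pushed past its dead point and snaps flat (value of joint lever above 1.4 rad), for 0.2 s.
At the end, for the whole second after the job is handed in: The bar is within 2.5 mm of its lowest position on the cards, the lever is at 1.40 rad or more (snapped flat), and the arches are shut (0.6 rad or more) (value of joint bar above 0.0235 m and value of joint lever above 1.4 rad and value of joint arches above 0.6 rad); the robot touches nothing.
It fails at once if something on the folder (meter, vial, lancets, marker) is lifted, moved more than 30 mm or tipped over (height (world z) of any of meter, vial, lancets above 0.025 m or height (world z) of marker above 0.045 m or angle between vial's own z axis and vertical above 0.6 rad or distance of any of meter, vial, lancets, marker from where it was at the start of the episode above 0.03 m).
It fails at once if the sanitizer bottle or the sharps container is moved more than 30 mm or tipped over (distance of any of sanitizer, sharps from where it was at the start of the episode above 0.03 m or angle between any of sanitizer, sharps's own z axis and vertical above 0.5 rad).
It also fails if it takes over 40 s, if anything falls off the work surface, if the arm or the gripper's body presses on something with over 40 N, if the wrist force passes 120 N, or if a joint passes its speed limit or range.

ROBOT

A 6-joint arm with a two-finger parallel gripper is mounted at the origin on the work surface. World frame = base frame: x ahead of the robot, y to its left, z up, the work surface at z = 0. Lengths are in mm, angles in rad, forces in N, time in s.
With the tool pointing down it reaches from about 350 to 875 mm from the base axis. Payload 4.2 kg.
Tool frame: the origin (TCP) lies between the finger pads; the fingertips stand 25 mm ahead of it and the grasp point (between the pads) lies 6 mm ahead of it; z points along the fingers, y is the line along which they close (so a half turn about z gives the same grasp; the last joint's range is limited). The gripper opens to 85 mm and grips with 20 to 120 N. Pads are 22 mm wide; open, the fingers measure 114 mm over their backs; the gripper's body (76 mm by 85 mm) begins 54 mm behind the grasp point. The pads swing forward as they close: fully open they stand 13 mm farther back than shut.
Start: joints at [-1.072, 0.385, 0.008, 0, -1.194, -0.259], TCP at [148.46, -607.09, 216.812] pointing down, gripper open.
Joint ranges: [-3.14, 3.14], [-1.21, 2.06], [-1.07, 1.41], [-3.16, 2.05], [-2.99, -0.16], [-3.1, 3.1]. Speed limits (rad/s): [2.79, 2.79, 3.14, 3.14, 3.14, 3.14].

INTERFACE

Orientations are given as a unit quaternion [x, y, z, w].
In Python, from bench import read_state, get_image, job_done gives the robot as it stands.
- The arm moves only by the tool play_rows, never from a script. Its argument "series" is a list of rows, each a list of 6 numbers: the shift along the world's x, y, z in mm, then the turn, a rotation vector about the world's x, y, z in units of 6 degrees (1.0 is 6 degrees). A call has 1 to 20 rows; each row shifts and turns the commanded pose from where the row before left it; what a row does not reach is not made up. A row lasts 1/12 s, in which the tool goes at most 41.7 mm and 7.16 degrees, less where a joint would pass 70% of its speed; a pose out of reach is approached as far as the arm can. A call is refused whole if a number of a shift passes 41.7 or a number of a turn 1, either way. A call with a gripper value outside its range is refused whole. "gripper" is the opening, from 0 (shut) to 1 (fully open), set as the call begins (left out, the last holds). The fingers move at their own pace and stop on an object; the grip force is fixed at half the most. Time passes only in rows, so rows that do not move let the fingers close. It gives the time, the measured TCP pose, the force, the opening and the grip force at its end, in the units of the state.
- read_state(): the state, without advancing time (a new reading comes with each control period).
- get_image(name): name is "scene" or "side" or "wrist"; returns a dict with "image" (480x640x3 uint8, red, green, blue), "fx", "fy", "cx", "cy" (pixels), "dist_coeffs" ([k1, k2, p1, p2, k3] as OpenCV has them; the pictures are not rectified), "eye" and "rotation" of the camera in the world. Camera axes: x right, y down, z forward; pixel columns grow to the right and rows downward; lengths in mm; the calibration is good to about 2 mm. A picture is of the moment at which its call begins. There is no depth.
- job_done(): hands the job in; it is judged then, once.
The state is a dict: "clock": time; "joints": joint angles; "joint_vel": joint speeds; "joint_efforts": joint torques, N m; "position": TCP position; "ee_rot": TCP orientation; "contact_force": force on the tool from outside, world axes, zero at the start; "wrist_torque": the same for the moment, N m; "gripper_width": finger opening in mm; "grasp_force": force on a finger pad.
Only numpy, scipy, OpenCV 4.12 (cv2) and the standard library are available. Lean on these libraries where they do the work, as an engineer would, in place of code of your own. Each camera call takes 0.05 s, during which the arm holds its last target. There are 200 camera calls.

## Working session

There is one attempt and no reset: what is moved stays moved. The work goes in short steps, Python scripts to look and compute and a tool call to move; the robot and the scene stay as the last step left them, time stands still between calls to the robot, and variables do not carry over. Pictures are saved under pics/ and viewed, at most 10 in all, crops included, and the job is handed in when it is done.

Besides the shell and the picture viewer there is one more tool, called after "Request:" as name(argument=value, ...) on one line, values as JSON. play_rows: Moves the arm, as the interface text tells. Its arguments: {"type":"object","properties":{"series":{"type":"array","items":{"type":"array","items":{"type":"number"}}},"gripper":{"type":"number"}},"required":["series"]}

```bash
mkdir -p pics; cat > h.py <<'E'
import numpy as np, cv2, pickle
from bench import read_state, get_image, job_done
def snap(n,f):
    d=get_image(n); cv2.imwrite(f'pics/{f}.png',cv2.cvtColor(d['image'],cv2.COLOR_RGB2BGR)); pickle.dump(d,open(f'pics/{f}.pkl','wb')); return d
def load(f): return pickle.load(open(f'pics/{f}.pkl','rb'))
def cam(d): 
    K=np.array([[d['fx'],0,d['cx']],[0,d['fy'],d['cy']],[0,0,1.]]); return K,np.array(d['dist_coeffs'],float),np.array(d['rotation']).reshape(3,3),np.array(d['eye'],float)
def proj(d,P):
    K,D,R,e=cam(d); Rw=R.T
    return cv2.projectPoints(np.array(P,float).reshape(-1,3),cv2.Rodrigues(Rw)[0],-Rw@e,K,D)[0].reshape(-1,2)
def onz(d,uv,z):
    K,D,R,e=cam(d); n=cv2.undistortPoints(np.array(uv,float).reshape(-1,1,2),K,D).reshape(-1,2)
    r=np.c_[n,np.ones(len(n))]@R.T; z=np.broadcast_to(z,len(n)); return e+r*((z-e[2])/r[:,2])[:,None]
E
python3 - <<'E'
from h import *
for n in('scene','side','wrist'):
    d=snap(n,n+'0'); print(n,d['eye'],np.round(d['rotation'],3).tolist())
s=read_state(); print(s)
E
```

```text
scene [1498.75934445  432.78452771  904.19243997] [0.485, 0.758, -0.363, -0.241]
side [ -42.84481342 -771.10583802 1186.24268321] [0.881, -0.31, 0.119, -0.337]
wrist [  66.67099505 -627.58731045  373.49262189] [0.609, 0.776, 0.131, 0.103]
{'clock': 0.15, 'joints': array([-1.07242355e+00,  3.85404121e-01,  6.94412120e-03, -3.28176444e-04,
       -1.19400336e+00, -2.58636107e-01]), 'joint_vel': array([ 0.00062718, -0.00320255,  0.00479807,  0.00225359, -0.00059185,
        0.00014976]), 'joint_efforts': array([-9.23580819e-05, -3.92678189e+01,  1.88582665e+01,  4.18852910e+00,
       -3.34381970e-03,  1.19190695e-06]), 'position': array([ 148.32470886, -606.67224785,  215.96353896]), 'ee_rot': array([-1.19521375e-01,  9.92831266e-01,  8.30884528e-04, -1.66280385e-04]), 'contact_force': array([-0.51026307, -0.21965453,  0.76242355]), 'wrist_torque': array([ 0.02005462, -0.00823584, -0.0244457 ]), 'grasp_force': 0.0, 'gripper_width': 85.48909967231701}
```

View pics/scene0.png

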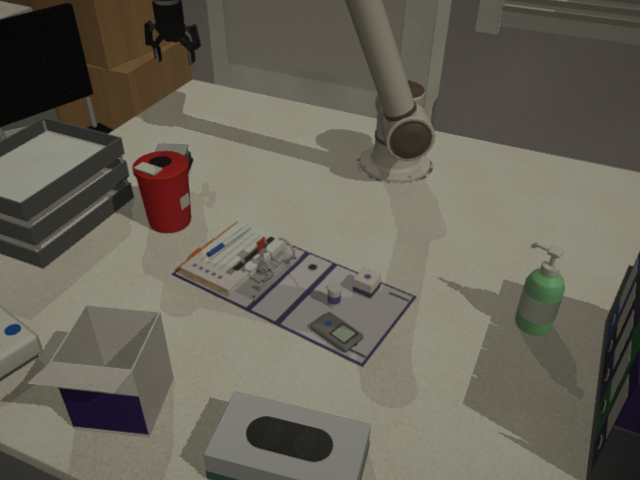

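View pics/side0.png

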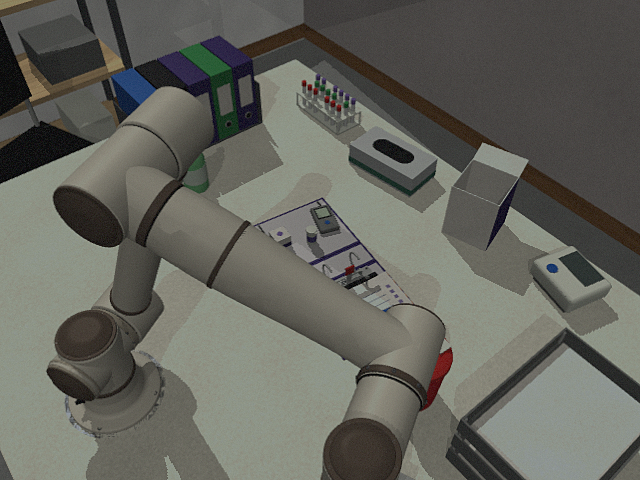

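The scene view shows the folder with corners near (175,272), (237,222), (415,297) and (362,364). The sharps container is at (165,190) and the red cap near (262,243). The side view is partly hidden by the arm. The camera rotation comes as a quaternion, so I'll handle that and enlarge the crop.

```bash
sed -i "s/np.array(d\['rotation'\]).reshape(3,3)/Rotation.from_quat(d['rotation']).as_matrix()/; 1i from scipy.spatial.transform import Rotation" h.py
python3 - <<'E'
from h import *
i=cv2.imread('pics/scene0.png'); cv2.imwrite('pics/c1.png',cv2.resize(i[210:310,165:325],None,fx=5,fy=5,interpolation=cv2.INTER_CUBIC))
d=load('scene0'); print(onz(d,[(175,272),(237,222),(415,297),(362,364)],3).round(1), proj(d,[[0,0,0]]), onz(d,[(395,165)],0))
E
```

```text
[[ 671.4 -283.8    3. ]
 [ 447.6 -256.2    3. ]
 [ 521.1  227.1    3. ]
 [ 744.3  192.2    3. ]] [[393.9482097  162.78653338]] [[10.43130375  6.7688666   0.        ]]
```

View pics/c1.png

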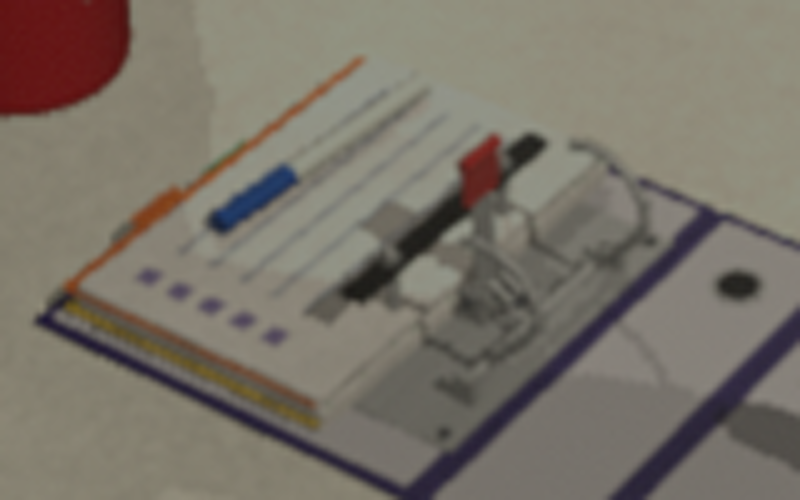

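```bash
python3 - <<'E'
from h import *
from scipy.optimize import least_squares
d=load('scene0')
o=np.array([[117.5,-165,3],[-117.5,325,3],[117.5,325,3],[68,-20,0],[-68,-20,0],[0,-2,79]])
uv=np.array([(173.4,273.6),(415,297),(362,364),(234.5,268.6),(273.5,238),(261,244)])
def W(p):
    q=o.copy(); q[3:5,2]=p[3]; c,s=np.cos(p[2]),np.sin(p[2]); return q@np.array([[c,s,0],[-s,c,0],[0,0,1]])+[p[0],p[1],0]
r=least_squares(lambda p:(proj(d,W(p))-uv).ravel(),[580,-120,-.15,45]); print(r.x,r.fun.round(1).reshape(-1,2).tolist())
print(onz(d,[(168,225),(536,325)],0))
E
```

```text
[ 5.83414584e+02 -1.09689496e+02 -1.50401514e-01  4.51632370e+01] [[-1.8, -1.5], [1.7, -1.2], [0.1, 1.8], [0.8, 0.6], [-0.5, -0.7], [-0.4, -0.5]]
[[ 527.8483585  -404.49261913    0.        ]
 [ 492.44480515  475.52429287    0.        ]]
```

Request:
play_rows(gripper=0, series=[[5,5,38,0,0,0.4],[10,10,38,0,0,0.6],[22,22,38,0,0,0.6],[23,23,10,0,0,0.6],[23,23,0,0,0,0.6],[23,23,0,0,0,0.6],[23,23,0,0,0,0.6],[23,23,0,0,0,0.6],[23,23,0,0,0,0.6],[23,23,0,0,0,0.6],[23,23,0,0,0,0.6],[23,23,0,0,0,0.6],[23,23,0,0,0,0.6],[23,23,0,0,0,0.6],[23,23,0,0,0,0.6],[23,23,0,0,0,0.6],[23,23,0,0,0,0.6],[23,23,0,0,0,0.6],[23,23,0,0,0,0.6],[22,32,0,0,0,0.3]])

```text
clock: 1.82
position: [572.9, -172.8, 334.5]
ee_rot: [-0.661, 0.75, 0.0, -0.0]
contact_force: [0.6, -0.2, -0.4]
gripper_width: -0.0
grasp_force: 0.0
```

```bash
python3 - <<'E'
from h import *
for n in('scene','side','wrist'): snap(n,n+'1')
s=read_state(); R=Rotation.from_quat(s['ee_rot']).as_matrix(); print(s['clock'],s['position'],s['joints'],R.round(3).tolist())
E
```

```text
1.9667 [ 573.19494132 -171.25995162  333.69414125] [-2.01612307e-02  2.85770337e-01  1.51105075e-01 -4.21282719e-04
 -1.43832359e+00 -1.02965088e-01] [[-0.123, -0.992, -0.002], [-0.992, 0.123, 0.0], [-0.0, 0.002, -1.0]]
```

View pics/wrist1.png

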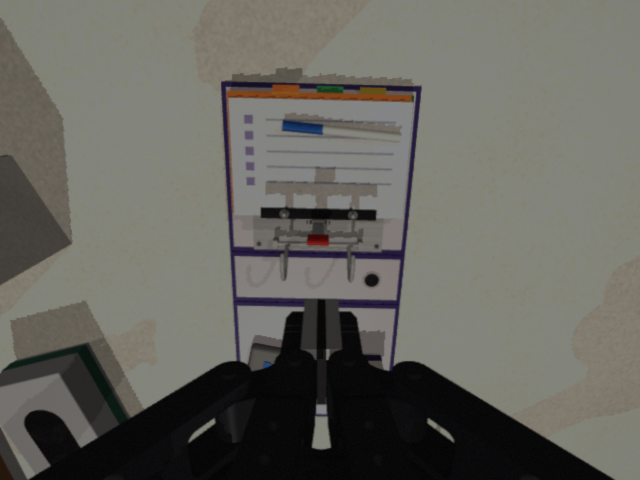

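The wrist view, with own −y up, shows the folder's far corners at (222,84) and (420,87). The bar runs from (261,213) to (376,215) and the red cap is at (318,240). I'll enlarge it to read these better.

```bash
python3 - <<'E'
from h import *
i=cv2.imread('pics/wrist1.png'); a=cv2.resize(i[195:275,225:415],None,fx=4.2,fy=4.2,interpolation=cv2.INTER_CUBIC)
i=cv2.imread('pics/scene1.png'); b=cv2.resize(i[225:285,215:305],None,fx=4.2,fy=4.2,interpolation=cv2.INTER_CUBIC)
c=np.zeros((a.shape[0]+b.shape[0],a.shape[1],3),np.uint8); c[:a.shape[0]]=a; c[a.shape[0]:,:b.shape[1]]=b
i=cv2.imread('pics/side1.png'); e=cv2.resize(i[230:290,310:400],None,fx=4.2,fy=4.2,interpolation=cv2.INTER_CUBIC); c[a.shape[0]:,400:400+e.shape[1]]=e
c=np.clip(c*1.8,0,255).astype(np.uint8); print(c.shape,a.shape); cv2.imwrite('pics/c2.png',c)
E
```

```text
(588, 798, 3) (336, 798, 3)
```

View pics/c2.png

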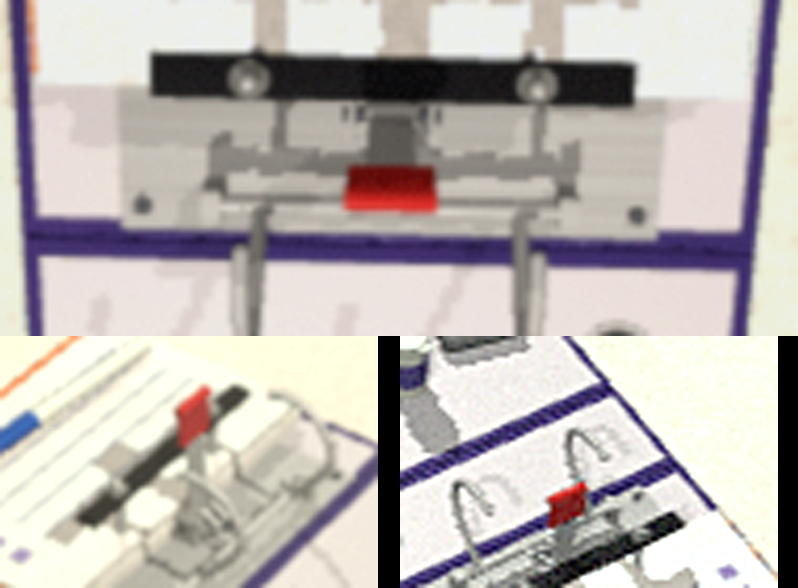

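```bash
cat > fit.py <<'E'
from h import *
from scipy.optimize import least_squares
B=None
obs=[('scene1',[(117.5,-165,3),(-117.5,325,3),(117.5,325,3)],[(173.4,273.6),(415,297),(362,364)],.4),
('scene1',[(68,-20,B),(-68,-20,B),(0,0,79)],[(234.5,268.8),(273.8,238.3),(261.2,244.5)],1),
('side1',[(-68,-20,B),(0,-1,79)],[(377.1,273.8),(349.8,270.2)],1),
('wrist1',[(68,-20,B),(-68,-20,B),(40,-20,56),(-40,-20,56),(0,-2,79)],[(260.95,212.9),(375.95,215),(284.3,213.6),(353.1,215),(318.1,238)],1),
('wrist1',[(117.5,-165,3),(-117.5,-165,3)],[(222.5,84),(419.5,87)],1)]
def W(p,o):
    q=np.array([[a,b,p[3] if z is None else z] for a,b,z in o],float); c,s=np.cos(p[2]),np.sin(p[2]); return q@np.array([[c,s,0],[-s,c,0],[0,0,1]])+[p[0],p[1],0]
def res(p): return np.concatenate([w*(proj(load(f),W(p,o))-uv).ravel() for f,o,uv,w in obs])
if __name__=='__main__':
    r=least_squares(res,[583,-110,-.15,45]); print(r.x); print(r.fun.round(1).reshape(-1,2).tolist())
    for k in('wrist','scene','side'):
        ob=obs; sel=[x for x in ob if x[0][:4]==k[:4]]
        obs=sel
        if k!='side': print(k,least_squares(res,r.x).x)
        obs=ob
E
python3 fit.py
```

```text
[ 5.88566809e+02 -1.12872079e+02 -1.44087641e-01  6.02355861e+01]
[[-1.8, -0.1], [-0.1, -0.3], [-0.6, 1.0], [-2.1, -3.9], [-3.5, -5.4], [-2.3, 0.2], [-46.2, 18.8], [1.1, 1.0], [-5.0, 2.1], [-1.3, 2.6], [-3.5, 0.9], [-3.1, 1.1], [-3.2, -1.5], [-4.9, -3.1], [-0.8, -1.0]]
wrist [ 5.84845618e+02 -1.11410106e+02 -1.38604183e-01  4.64619964e+01]
scene [ 5.84385506e+02 -1.09248109e+02 -1.55079335e-01  4.52097926e+01]
```

```bash
sed -i "s/('side1',\[(-68/('side1',[(68/" fit.py; python3 fit.py
```

```text
[ 5.85040596e+02 -1.11127047e+02 -1.40729387e-01  4.56658240e+01]
[[-1.2, -0.3], [0.4, -0.8], [0.2, 0.5], [-0.0, 0.6], [-1.9, -1.0], [-0.8, -0.5], [-1.2, 0.4], [-0.5, 1.2], [0.1, -0.0], [0.1, 0.1], [-0.3, 2.1], [0.0, 2.0], [0.1, -0.4], [-2.1, -1.5], [1.8, -0.2]]
wrist [ 5.84845618e+02 -1.11410106e+02 -1.38604189e-01  4.64619963e+01]
scene [ 5.84385507e+02 -1.09248108e+02 -1.55079338e-01  4.52097930e+01]
```

Request:
play_rows(series=[[2,8,-15,0.5,-0.07,-0.2],[2,10,-30,0.5,-0.07,0],[2,10,-35,0.5,-0.07,0],[2,8.6,-35,0.48,-0.08,0],[0,0,-35,0,0,0],[0,0,-35,0,0,0],[0,0,-30,0,0,0],[0,0,-14,0,0,0],[0,0,0,0,0,0],[0,0,0,0,0,0],[0,0,0,0,0,0]])

```text
clock: 2.88
position: [581.0, -137.7, 107.8]
ee_rot: [-0.649, 0.753, 0.067, 0.08]
contact_force: [-0.4, -0.5, 0.2]
gripper_width: 0.0
grasp_force: 0.0
```

```bash
cat > st.py <<'E'
from h import *
def st():
    s=read_state(); R=Rotation.from_quat(s['ee_rot']).as_matrix(); p=np.array(s['position']); tip=p+25*R[:,2]
    c,sn=np.cos(-.145),np.sin(-.145); Ro=np.array([[c,sn,0],[-sn,c,0],[0,0,1]])
    print(s['clock'],'tcp',p.round(1),'tip own',(Ro@(tip-[584.7,-110.8,0])).round(1),'R own\n',(Ro@R).round(3),'F own',(Ro@s['contact_force']).round(1))
if __name__=='__main__': st()
E
python3 - <<'E'
from st import *
st(); snap('side','side2'); snap('scene','scene2')
a=cv2.imread('pics/side2.png')[210:310,290:410]; b=cv2.imread('pics/scene2.png')[200:300,200:320]
cv2.imwrite('pics/c3.png',np.clip(1.6*cv2.resize(np.hstack([a,b]),None,fx=3.3,fy=3.3,interpolation=cv2.INTER_CUBIC).astype(float),0,255))
E
```

```text
2.8833 tcp [ 581.  -137.7  107.8] tip own [  0.3 -21.9  83.3] R own
 [[-0.002 -1.     0.004]
 [-0.978  0.003  0.208]
 [-0.208 -0.003 -0.978]] F own [-0.4 -0.5  0.2][ WARN:0@0.950] global loadsave.cpp:1063 imwrite_ Unsupported depth image for selected encoder is fallbacked to CV_8U.
```

View pics/c3.png

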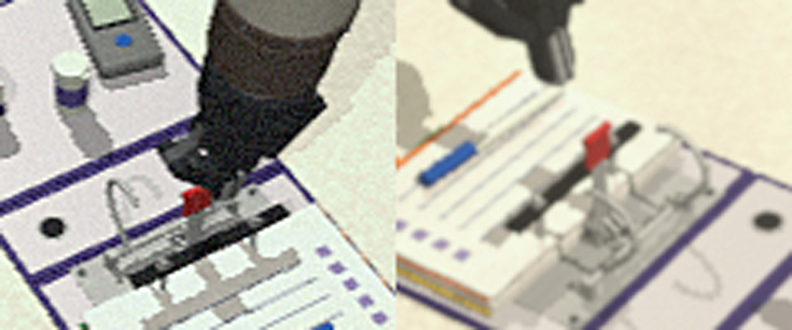

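```bash
python3 - <<'E'
from st import *
from fit import W
for f in('scene2','side2'): print(f,proj(load(f),W([584.7,-110.8,-.145,46],[(0,-21.9,83),(0,-20,46),(0,0,79)])).round(1).tolist())
d=load('scene2')
E
```

```text
scene2 [[252.4, 239.1], [254.0, 252.7], [260.6, 244.0]]
side2 [[353.9, 276.2], [352.8, 285.2], [348.9, 271.2]]
```

```bash
python3 - <<'E'
from st import *
st(); snap('side','side3'); st(); snap('scene','scene3');st()
a=cv2.imread('pics/side3.png')[210:310,290:410]; b=cv2.imread('pics/scene3.png')[200:300,200:320]
im=np.clip(1.6*cv2.resize(np.hstack([a,b]),None,fx=3.3,fy=3.3,interpolation=cv2.INTER_CUBIC).astype(float),0,255).astype(np.uint8)
R=Rotation.from_quat(read_state()['ee_rot']).as_matrix(); p=read_state()['position']
for k,(f,x,y) in enumerate([('side3',290,210),('scene3',200,200)]):
    P=[p+R@[a,0,t] for t in(25,0,-48) for a in (-11,11)]
    for q in proj(load(f),P): cv2.circle(im,(int((q[0]-x)*3.3)+396*k,int((q[1]-y)*3.3)),2,(0,255,0),-1)
cv2.imwrite('pics/c4.png',im)
E
```

```text
2.9833 tcp [ 581.2 -137.3  108.2] tip own [  0.5 -21.5  83.7] R own
 [[-0.002 -1.     0.005]
 [-0.978  0.003  0.208]
 [-0.208 -0.004 -0.978]] F own [-0.2  1.   0. ]
3.0333 tcp [ 581.1 -137.1  108. ] tip own [  0.3 -21.4  83.6] R own
 [[-0.002 -1.     0.004]
 [-0.978  0.003  0.208]
 [-0.208 -0.004 -0.978]] F own [0. 0. 0.]
3.0833 tcp [ 580.9 -137.   107.7] tip own [  0.1 -21.3  83.3] R own
 [[-0.002 -1.     0.004]
 [-0.978  0.003  0.208]
 [-0.208 -0.003 -0.978]] F own [-0.7  0.2  0.6]
```

View pics/c4.png

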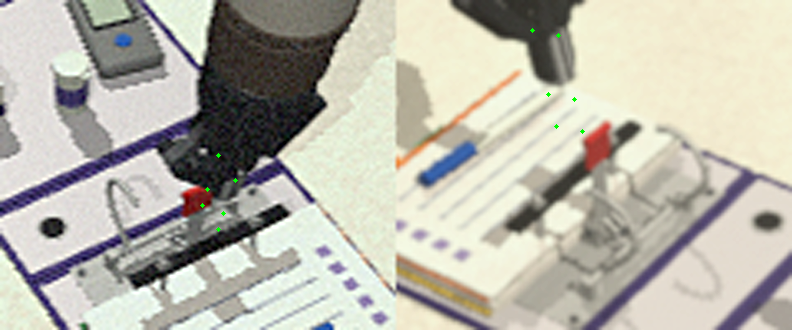

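```bash
python3 - <<'E'
from st import *
s=read_state();d=snap('wrist','wrist3'); R=Rotation.from_quat(s['ee_rot']).as_matrix(); p=s['position']
print('eye in tool',(R.T@(d['eye']-p)).round(1),'cam axes in tool\n',(R.T@Rotation.from_quat(d['rotation']).as_matrix()).round(3))
for t in(25,0,-12,-25,-50): print(t,proj(d,[p+R@[a,0,t] for a in(-11,11)]).round(0).tolist())
i=d['image'][:,:,::-1].copy(); 
for t in(25,0,-12,-25):
  for a in(-11,11):
    q=proj(d,[p+R@[a,0,t]])[0]; cv2.circle(i,(int(q[0]),int(q[1])),2,(0,255,0),-1)
cv2.imwrite('pics/c5.png',np.clip(i*1.6,0,255).astype(np.uint8))
E
```

```text
eye in tool [  85.2   -0.7 -157.7] cam axes in tool
 [[ 0.001 -0.945 -0.327]
 [ 1.     0.001 -0.   ]
 [ 0.    -0.327  0.945]]
25 [[322.0, 297.0], [322.0, 258.0]]
0 [[322.0, 323.0], [323.0, 279.0]]
-12 [[323.0, 337.0], [323.0, 292.0]]
-25 [[323.0, 356.0], [323.0, 307.0]]
-50 [[323.0, 400.0], [323.0, 345.0]]
```

View pics/c5.png

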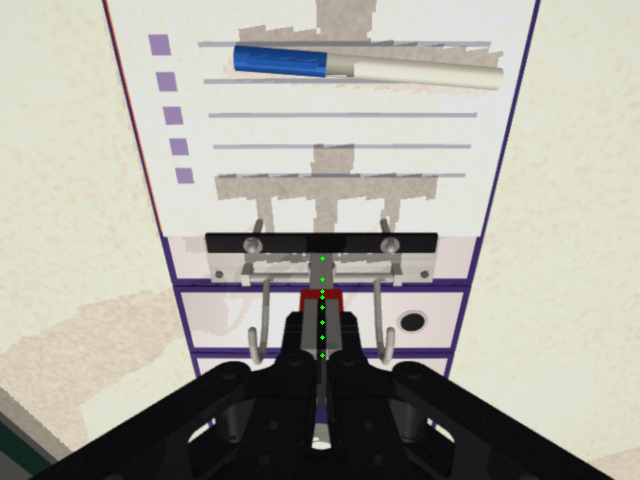

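The overlay shows the visible fingertips about 38 mm short of where the stated 25 mm tip offset puts them. In the scene view they end near (557,80), above even the projected TCP. I'll go down partway with a corrected y and confirm in a picture.

Request:
play_rows(series=[[0.7,4.5,-15,0,0,0],[0.6,4.4,-20,0,0,0],[0,0,-20,0,0,0],[0,0,-8,0,0,0],[0,0,0,0,0,0],[0,0,0,0,0,0],[0,0,0,0,0,0]])

```text
clock: 3.72
position: [582.5, -128.2, 44.4]
ee_rot: [-0.65, 0.753, 0.067, 0.08]
contact_force: [0.1, 0.8, -0.8]
gripper_width: -0.0
grasp_force: 0.0
```

```bash
python3 - <<'E'
from st import *
st(); s=read_state()
R=Rotation.from_quat(s['ee_rot']).as_matrix(); p=s['position']
d=snap('scene','scene4'); e=snap('side','side4')
for d,n in((d,'scene'),(e,'side')):
  print(n,proj(d,[p+R@[a,0,t] for t in(0,-13,-50,-100) for a in(0,)]).round(1).tolist())
a=cv2.imread('pics/side4.png')[180:300,300:400]; b=cv2.imread('pics/scene4.png')[170:290,200:300]
cv2.imwrite('pics/c6.png',np.clip(1.8*cv2.resize(np.hstack([a,b]),None,fx=4,fy=4,interpolation=cv2.INTER_CUBIC).astype(float),0,255).astype(np.uint8))
E
```

```text
3.7167 tcp [ 582.5 -128.2   44.4] tip own [  0.4 -12.4  19.9] R own
 [[-0.002 -1.     0.003]
 [-0.978  0.002  0.208]
 [-0.208 -0.003 -0.978]] F own [-0.   0.8 -0.8]
scene [[254.8, 253.7], [253.6, 248.8], [249.9, 234.5], [244.8, 214.5]]
side [[352.3, 284.8], [353.1, 282.4], [355.5, 275.2], [358.9, 264.9]]
```

View pics/c6.png

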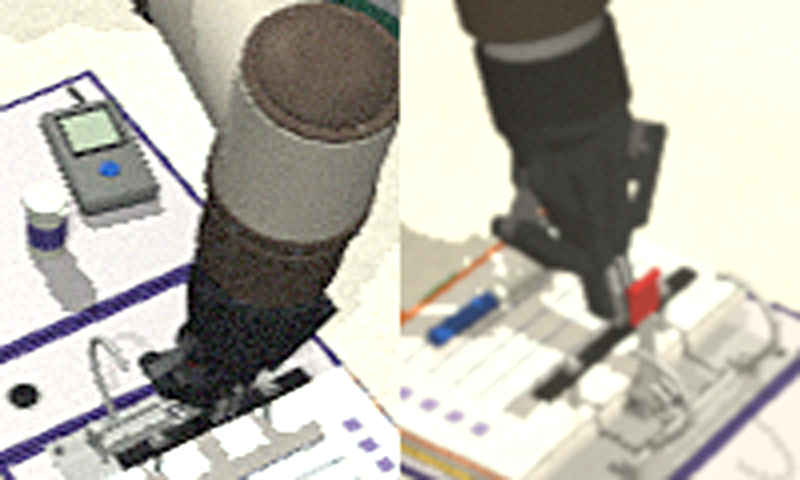

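Request:
play_rows(series=[[0,0,-4,0,0,0],[0,0,-4,0,0,0],[0,0,-4,0,0,0],[0,0,-4,0,0,0],[0,0,-4,0,0,0],[0,0,0,0,0,0]])

```text
clock: 4.32
position: [581.3, -128.0, 22.2]
ee_rot: [-0.649, 0.753, 0.069, 0.079]
contact_force: [0.6, 0.2, 0.4]
gripper_width: 0.0
grasp_force: 0.1
```

Request:
play_rows(series=[[0,0,-3,0,0,0],[0,0,-3,0,0,0],[0,0,0,0,0,0]])

```text
clock: 4.57
position: [581.1, -127.9, 16.4]
ee_rot: [-0.649, 0.753, 0.069, 0.079]
contact_force: [0.1, 0.7, 0.8]
gripper_width: -0.3
grasp_force: 0.0
```

Request:
play_rows(series=[[0,0,-2,0,0,0],[0,0,-2,0,0,0],[0,0,0,0,0,0]])

```text
clock: 4.82
position: [581.2, -127.9, 13.5]
ee_rot: [-0.65, 0.753, 0.069, 0.079]
contact_force: [-1.4, 0.6, 4.6]
gripper_width: 0.2
grasp_force: 2.0
```

Request:
play_rows(series=[[0,0,-1,0,0,0],[0,0,-1,0,0,0],[0,0,0,0,0,0]])

```text
clock: 5.07
position: [581.3, -127.9, 13.2]
ee_rot: [-0.65, 0.753, 0.068, 0.079]
contact_force: [-3.4, 0.4, 12.8]
gripper_width: 0.1
grasp_force: 6.2
```

Request:
play_rows(series=[[0,0,-1,0,0,0],[0,0,-1,0,0,0],[0,0,0,0,0,0]])

```text
clock: 5.32
position: [581.4, -127.9, 13.0]
ee_rot: [-0.65, 0.752, 0.068, 0.079]
contact_force: [-7.3, 0.9, 20.9]
gripper_width: 0.2
grasp_force: 10.4
```

The arm has stopped at TCP z 13 with the force climbing to 21 N, so the bar is on the cards. I'll back off, tilt, and check by pixel values.

Request:
play_rows(series=[[0,0,10,0,0,0],[0,-3,25,0,0,0],[-1,-6,30,0,0,0],[-1,-7,30,0.5,-0.07,0],[-1,-6,5,0.5,-0.07,0],[0,0,0,0.6,-0.09,0],[0,0,0,0.7,-0.1,0],[0,0,0,0.67,-0.1,0],[0,0,0,0,0,0],[0,0,0,0,0,0]])

```text
clock: 6.15
position: [577.9, -151.0, 108.0]
ee_rot: [-0.63, 0.733, 0.17, 0.195]
contact_force: [0.7, 0.8, -0.3]
gripper_width: -0.1
grasp_force: 0.0
```

```bash
cat > chk.py <<'E'
from st import *
from fit import W
def chk(tag):
    st()
    for n in('scene','side','wrist'):
        d=snap(n,n+tag); g=cv2.cvtColor(d['image'],cv2.COLOR_RGB2GRAY)
        for z in(46,36,26.5):
            q=proj(d,W([584.7,-110.8,-.145,z],[(x,-20,None) for x in(-60,-54,-25,-18,18,25,54,60)])).round().astype(int)
            print(n,z,[int(g[v,u]) if 0<=u<640 and 0<=v<480 else None for u,v in q])
        h=d['image'].astype(int); m=(h[...,0]>90)&(h[...,1]<60)&(h[...,2]<60)
        c=proj(d,W([584.7,-110.8,-.145,0],[(0,0,79),(0,62,25)])).round(); a=[]
        for u,v in c.astype(int):
            w=m[max(v-14,0):v+14,max(u-14,0):u+14]; a.append((int(w.sum()),))
        print(n,'red px near open/closed pad',a)
E
python3 - <<'E'
from chk import *
chk('5')
O=np.array([0.,16]); P=[]
t0=np.array([-20.,61.5])
for th in np.r_[0,np.linspace(0,1.46,25)]:
    a=min(np.radians(30),np.pi/2-th); r,f=65,0
    C=O+r*np.array([np.sin(th),np.cos(th)])+f*np.array([-np.cos(th),np.sin(th)])
    T=C-11*np.array([np.cos(a),np.sin(a)]); P.append([*(T+15*np.array([np.sin(a),-np.cos(a)])),np.degrees(a)/6])
P=np.array(P); print(P.round(1).tolist()); 
D=np.diff(P[1:],axis=0)
e=np.array([.9895,-.1445]); fy=np.array([.1445,.9895])
print(np.c_[np.outer(D[:,0],fy),D[:,1],np.outer(D[:,2],e)].round(2).tolist())
E
```

```text
6.15 tcp [ 577.9 -151.   108. ] tip own [ -0.9 -28.2  86.3] R own
 [[-0.006 -1.    -0.   ]
 [-0.866  0.005  0.499]
 [-0.499  0.003 -0.866]] F own [ 0.6  0.9 -0.3]
scene 46 [151, 150, 58, 56, 112, 137, 150, 126]
scene 36 [150, 138, 89, 101, 126, 152, 123, 150]
scene 26.5 [40, 40, 92, 74, 35, 38, 34, 36]
scene red px near open/closed pad [(64,), (0,)]
side 46 [77, 120, 35, 73, 106, 119, 113, 117]
side 36 [20, 19, 21, 18, 20, 14, 14, 30]
side 26.5 [32, 26, 25, 29, 11, 18, 15, 20]
side red px near open/closed pad [(15,), (7,)]
wrist 46 [115, 117, 125, 126, 120, 121, 118, 111]
wrist 36 [116, 117, 123, 126, 120, 130, 124, 122]
wrist 26.5 [18, 16, 20, 19, 21, 22, 24, 26]
wrist red px near open/closed pad [(0,), (0,)]
[[-2.0, 62.5, 5.0], [-2.0, 62.5, 5.0], [1.9, 62.4, 5.0], [5.9, 62.0, 5.0], [9.8, 61.4, 5.0], [13.6, 60.6, 5.0], [17.4, 59.5, 5.0], [21.2, 58.2, 5.0], [24.8, 56.7, 5.0], [28.4, 55.0, 5.0], [31.8, 53.0, 5.0], [35.1, 50.8, 5.0], [38.3, 48.5, 5.0], [41.3, 45.9, 5.0], [44.2, 43.2, 5.0], [46.9, 40.3, 5.0], [49.4, 37.3, 5.0], [51.7, 34.1, 5.0], [53.8, 30.7, 5.0], [54.9, 27.4, 4.5], [5
[... 187 characters left out ...]
 -0.6, 0.0, -0.0], [0.56, 3.82, -0.84, 0.0, -0.0], [0.55, 3.77, -1.07, 0.0, -0.0], [0.54, 3.7, -1.3, 0.0, -0.0], [0.53, 3.61, -1.52, 0.0, -0.0], [0.51, 3.51, -1.74, 0.0, -0.0], [0.5, 3.4, -1.95, 0.0, -0.0], [0.48, 3.28, -2.16, 0.0, -0.0], [0.46, 3.14, -2.36, 0.0, -0.0], [0.44, 2.99, -2.55, 0.0, -0.0], [0.41, 2.83, -2.72, 0.0, -0.0], [0.39, 2.67, -2.89, 0.0, -0.0], [0.36, 2.49, -3.05, 0.0, -0.0], [0.34, 2.3, -3.2, 0.0, -0.0], [0.31, 2.1, -3.33, 0.0, -0.0], [0.15, 1.02, -3.34, -0.45, 0.07], [0.09, 0.59, -3.36, -0.57, 0.08], [0.06, 0.38, -3.39, -0.57, 0.08], [0.03, 0.18, -3.4, -0.57, 0.08], [-0.0, -0.03, -3.41, -0.57, 0.08], [-0.03, -0.23, -3.4, -0.57, 0.08], [-0.06, -0.44, -3.38, -0.57, 0.08]]
```

The bar is down, dark at the 26.5 mm projection in all three views, and the lever is still open. Next I'll move in behind the cap.

Request:
play_rows(series=[[0.9,0,-20,0,0,0],[0,0,-20,0,0,0],[1.6,10,-5.5,0,0,0],[2,14.4,0,0,0,0],[0,0,0,0,0,0],[0,0,0,0,0,0]])

```text
clock: 6.8
position: [583.7, -123.8, 64.9]
ee_rot: [-0.632, 0.73, 0.169, 0.196]
contact_force: [-0.0, 0.1, -0.0]
gripper_width: 0.2
grasp_force: 0.0
```

Request:
play_rows(series=[[0.6,4,0,0,0,0],[0.6,4,0,0,0,0],[0.6,4,0,0,0,0],[0.6,4,0,0,0,0],[0.6,3.9,-0.2,0,0,0],[0.6,3.9,-0.4,0,0,0],[0.6,3.9,-0.6,0,0,0],[0,0,0,0,0,0]])

```text
clock: 7.47
position: [587.4, -98.7, 63.1]
ee_rot: [-0.631, 0.731, 0.168, 0.196]
contact_force: [-1.4, -5.7, 5.5]
gripper_width: -0.0
grasp_force: 3.0
```

```bash
python3 st.py
```

```text
7.4667 tcp [587.4 -98.7  63.1] tip own [ 0.9 24.8 41.4] R own
 [[-0.002 -1.     0.001]
 [-0.867  0.002  0.499]
 [-0.499 -0.    -0.867]] F own [-0.6 -5.8  5.5]
```

Request:
play_rows(series=[[0.5,3.8,-1.5,0,0,0],[0.5,3.7,-1.5,0,0,0],[0.5,3.6,-1.6,0,0,0],[0.5,3.5,-1.8,0,0,0],[0.5,3.4,-2,0,0,0],[0.5,3.3,-2.2,0,0,0],[0.5,3.1,-2.4,0,0,0]])

```text
clock: 8.05
position: [591.2, -74.0, 51.8]
ee_rot: [-0.631, 0.731, 0.169, 0.196]
contact_force: [-3.9, -3.2, 10.8]
gripper_width: 0.3
grasp_force: 4.8
```

```bash
python3 st.py
```

```text
8.05 tcp [591.2 -74.   51.8] tip own [ 1.1 49.9 30.2] R own
 [[-0.    -1.     0.002]
 [-0.866  0.001  0.5  ]
 [-0.5   -0.001 -0.866]] F own [-3.4 -3.8 10.8]
```

Request:
play_rows(series=[[0.4,3,-2.8,0,0,0],[0.4,2.8,-2.9,0,0,0],[0.4,2.6,-3.1,0,0,0],[0.4,2.4,-3.3,0,0,0],[0.3,2.2,-3.4,0,0,0],[0.3,2,-3.5,0,0,0],[0.2,1,-3.5,-0.45,0.07,0]])

```text
clock: 8.63
position: [593.7, -57.7, 27.7]
ee_rot: [-0.634, 0.737, 0.155, 0.179]
contact_force: [-1.2, 0.6, 4.6]
gripper_width: 0.0
grasp_force: 2.0
```

```bash
python3 st.py
```

```text
8.6333 tcp [593.7 -57.7  27.7] tip own [ 1.3 65.3  5.5] R own
 [[-0.005 -1.     0.002]
 [-0.888  0.005  0.46 ]
 [-0.46   0.001 -0.888]] F own [-1.3  0.4  4.6]
```

Request:
play_rows(series=[[0.1,0.6,-3.4,-0.57,0.08,0],[0.1,0.4,-3.4,-0.57,0.08,0],[0,0.2,-3.4,-0.57,0.08,0],[0,0,-3.4,-0.57,0.08,0],[0,0,-3.4,-0.57,0.08,0],[0,0,0,0,0,0]])

```text
clock: 9.13
position: [593.3, -54.6, 10.1]
ee_rot: [-0.652, 0.753, 0.056, 0.065]
contact_force: [-0.1, -1.8, 1.7]
gripper_width: -0.3
grasp_force: 0.8
```

```bash
python3 st.py
```

```text
9.1333 tcp [593.3 -54.6  10.1] tip own [  0.4  61.1 -14.6] R own
 [[ 0.002 -1.     0.001]
 [-0.985 -0.002  0.171]
 [-0.171 -0.002 -0.985]] F own [ 0.1 -1.8  1.7]
```

Request:
play_rows(series=[[0,0,-2,0,0,0],[0,0,-1,0,0,0],[0,0,0,0,0,0],[0,0,0,0,0,0]])

```text
clock: 9.47
position: [593.6, -54.7, 9.6]
ee_rot: [-0.65, 0.754, 0.058, 0.068]
contact_force: [-5.3, 5.8, 15.2]
gripper_width: 0.1
grasp_force: 7.1
```

Request:
play_rows(series=[[0,0,10,0,0,0],[0,0,25,0,0,0],[0,0,35,0,0,0],[0,0,35,0,0,0],[0,0,35,0,0,0],[-5,-20,35,0,0,0],[-5,-30,30,0,0,0],[-5,-30,20,0,0,0],[0,0,0,0,0,0],[0,0,0,0,0,0]])

```text
clock: 10.3
position: [578.4, -136.8, 232.4]
ee_rot: [-0.649, 0.755, 0.056, 0.068]
contact_force: [0.6, 0.4, -1.3]
gripper_width: -0.2
grasp_force: 0.0
```

```bash
python3 - <<'E'
from chk import *
chk('6')
a=cv2.imread('pics/wrist6.png'); b=cv2.imread('pics/scene6.png')[220:290,200:320]
im=np.vstack([cv2.resize(a[100:340,160:480],(480,360)),cv2.resize(b,(480,240*280//240-40),interpolation=cv2.INTER_CUBIC)]); cv2.imwrite('pics/c7.png',np.clip(im*1.7,0,255).astype(np.uint8)); print(im.shape)
E
```

```text
10.3 tcp [ 578.4 -136.8  232.4] tip own [ -2.3 -22.2 207.8] R own
 [[-0.005 -1.     0.005]
 [-0.984  0.006  0.176]
 [-0.176 -0.004 -0.984]] F own [ 0.5  0.5 -1.3]
scene 46 [127, 148, 149, 112, 97, 148, 130, 110]
scene 36 [148, 136, 123, 150, 149, 148, 121, 147]
scene 26.5 [41, 39, 39, 51, 37, 39, 36, 35]
scene red px near open/closed pad [(0,), (74,)]
side 46 [95, 124, 26, 73, 66, 119, 110, 113]
side 36 [0, 23, 18, 6, 13, 15, 14, 31]
side 26.5 [19, 23, 23, 20, 10, 23, 27, 28]
side red px near open/closed pad [(40,), (74,)]
wrist 46 [133, 134, 128, 133, 134, 133, 133, 133]
wrist 36 [17, 18, 16, 16, 18, 17, 18, 19]
wrist 26.5 [15, 14, 14, 15, 15, 17, 15, 17]
wrist red px near open/closed pad [(0,), (493,)]
(600, 480, 3)
```

View pics/c7.png

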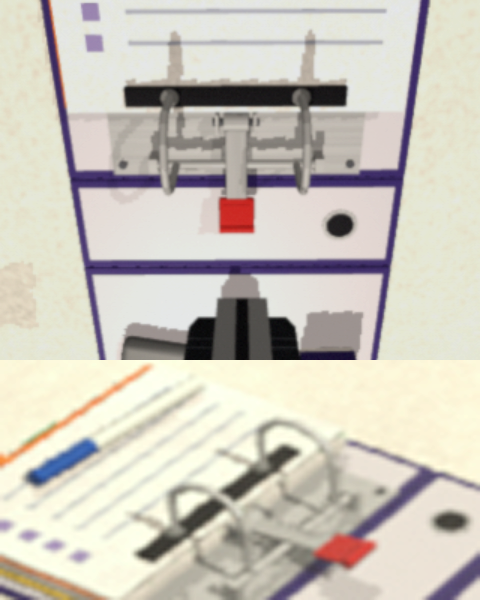

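The final picture shows the lever flat, with its red cap at (237,215). The arches meet the posts at (170,97) and (302,97), and the bar lies on the cards. The robot is clear of everything, so I'm handing the job in.

```bash
python3 -c "
from bench import job_done; print(job_done())"
```

```text
the job is handed in; nothing more can be done
None
```

The job is handed in (no verdict came back): the final pictures show the bar down on the cards, the lever snapped flat, the arches shut on the posts and the arm clear, at about 10 s on the clock.

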